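# Peel the top tray off a sticky nested stack and hold it over the bench pin

### The arm

A 6-joint arm with a two-finger parallel gripper is mounted at the origin on the work surface. World frame = base frame: x ahead of the robot, y to its left, z up, the work surface at z = 0. Lengths are in mm, angles in rad, forces in N, time in s.
With the tool pointing down it reaches from about 350 to 875 mm from the base axis. Payload 4.2 kg.
Tool frame: the origin (TCP) lies midway between the tips of the shut fingers; the grasp point (between the pads) lies 19 mm behind it; z points along the fingers, y is the line along which they close (so a half turn about z gives the same grasp; the last joint's range is limited). The gripper opens to 85 mm and grips with 20 to 120 N. Pads are 22 mm wide; open, the fingers measure 114 mm over their backs; the gripper's body (76 mm by 85 mm) begins 54 mm behind the grasp point. The pads swing forward as they close: fully open they stand 13 mm farther back than shut.
Start: joints at [-1.05, 0.385, 0.008, 0, -1.194, -0.259], TCP at [161.779, -603.678, 231.312] pointing down, gripper open.
Joint ranges: [-3.14, 3.14], [-1.21, 2.06], [-1.07, 1.41], [-3.16, 2.05], [-2.99, -0.16], [-3.1, 3.1]. Speed limits (rad/s): [2.79, 2.79, 3.14, 3.14, 3.14, 3.14].

### API

Orientations are given as a unit quaternion [x, y, z, w].
In Python, from bench import sensors, get_image, camera_params, job_done gives the robot as it stands.
- The arm moves only by the tool servo_tool, never from a script. Its argument "motion" is a list of rows, each an object with "travel": the shift along the tool's x, y, z as a fraction of full scale, a list of three; "rot": the turn, a rotation vector about the tool's x, y, z as a fraction of full scale, a list of three; "hand": the opening, from 0 (shut) to 1 (fully open). In form: [{"travel": [x, y, z], "rot": [wx, wy, wz], "hand": hand}, ...]. A call has 1 to 10 rows; each row shifts and turns the commanded pose from where the row before left it, along the tool's axes as they then stand; what a row does not reach is not made up. Full scale, the value 1, is 25 cm for a shift and 360 degrees for a turn. A row lasts 1/12 s, in which the tool goes at most 41.7 mm and 7.16 degrees, less where a joint would pass 70% of its speed; a pose out of reach is approached as far as the arm can. A call with a number of a shift or a turn outside -1 to 1 is refused whole. A call with a gripper value outside its range is refused whole. The fingers move at their own pace and stop on an object; the grip force is fixed at half the most. Time passes only in rows, so rows that do not move let the fingers close. It gives the time, the measured TCP pose, the force, the opening and the grip force at its end, in the units of the state.
- sensors.read_state(): the state, without advancing time (a new reading comes with each control period).
- get_image(name): name is "scene" or "top" or "wrist"; returns (picture, depth): 400x640x3 uint8, red, green, blue; 400x640 float32, mm along the optical axis (not along the pixel's ray), 0 where there is no reading.
- camera_params(name): a dict with "camera_matrix" (3x3 intrinsics, pixels), "R" (3x3) and "t" (3): a world point X has camera coordinates R X + t; the wrist camera has in their place "mount" (4x4, takes a point from camera to tool coordinates, whose origin is the TCP and whose axes are the flange's). Camera axes: x right, y down, z forward; pixel columns grow to the right and rows downward; lengths in mm; the calibration is good to about 2 mm. A picture is of the moment at which its call begins: read the wrist's pose just before it. camera_params takes no time and is no camera call.
- job_done(): hands the job in; it is judged then, once.
The state is a dict: "clock": time; "joints": joint angles; "joint_vel": joint speeds; "joint_efforts": joint torques, N m; "position": TCP position; "ee_rot": TCP orientation; "contact_force": force on the tool from outside, world axes, zero at the start; "wrist_torque": the same for the moment, N m; "gripper_width": finger opening in mm; "grasp_force": force on a finger pad.
Only numpy, scipy, OpenCV 4.12 (cv2) and the standard library are available. Lean on these libraries where they do the work, as an engineer would, in place of code of your own. Each camera call takes 0.05 s, during which the arm holds its last target. There are 200 camera calls.

### The job

The jeweller's white enamelled trays stick together, gripped by little rubber buffers at the corners: peel the top one off by its upright corner tab, raising the tab corner first while the opposite corner still sits on the stack, so that the lower trays stay standing flat where they are. Then carry it over to the wooden bench pin and finish still holding it there in the gripper, level and still, centred about a hand's breadth (10 cm) above the pin and resting on nothing. Leave the tumbler, jar and screwdriver alone.

Things in the scene. Friction and masses are not known exactly. Their poses are not given: they have to be found in the camera images.
- top_tray: Top tray: white enamelled steel with a dark rim, 160 g, 130 mm square with cut-off corners (153 mm corner to corner). Origin: centre of underside, z up; corners lie on its x and y axes, sides at 45 deg. From below: foot 8 mm tall (143 mm across corners, 2.5 mm play in the tray below), floor (inside at z 10.5 mm), walls 2.5 mm thick, rim at z 26 mm. Nested, its origin is 54 mm above the stack's.
- tab (a point): Middle of the top edge of the upright tab on the top tray's -x corner, at (-74, 0, 56) mm in the tray's frame, 110 mm above the bench at the start. The tab is 5 mm thick along x, 28 mm wide along y, rises 30 mm above the rim and is free on both faces. It is the only tab.
- tab_corner (a point): Under the ledge of the top tray below the tab, at (-74, 0, 8) mm in the tray's frame; nested, 62 mm above the bench. At each of the four corners a small sprung rubber buffer in the tray below grips the foot and drags with about 1 to 1.5 N until that corner is up 8 mm.
- far_corner (a point): The same point at the opposite corner, at (74, 0, 8) mm in the tray's frame. Tipped up by the tab, the tray turns about this corner. Its buffer lets go as the tray tips. Pulled straight up, all four drag at once with 5 to 6 N, little less than the lower trays weigh.
- stack: The lower three trays, same make, no tabs, stuck fast to one another as one loose piece of about 0.7 kg standing on the bench: 153 mm corner to corner, 62 mm tall. Origin at the centre of its underside, axes as the top tray's at the start.
- bench_pin: Bench pin: a wooden block with a V notch in its front (-x) end, about 115 mm long (x), 82 mm wide (y), 30 mm tall, fixed to the bench. Origin at the centre of its underside.
- tumbler: Bystander: drinking glass standing mouth up, 68 mm across, 80 mm tall, origin at the centre of its foot
- jar: Bystander: small lidded glass jar, 52 mm across, 60 mm tall, origin at the centre of its foot
- screwdriver: Bystander: small screwdriver with a dark wooden handle and a steel shank, 160 mm long, lying along its x axis on the bench
There are look-alikes about, which are no part of the job. Leave any blue or turquoise look-alike of the top_tray alone.

How it is judged (in metres and radians):
On the way:
1. the tab corner is up at least 10 mm while the opposite corner is less than 6 mm off the stack (z of tab_corner in the frame of stack above 0.072 m and z of far_corner in the frame of stack between 0.054 and 0.068 m and horizontal distance between top_tray and stack below 0.02 m), for 0.1 s.
At the end, for the whole second after the job is handed in: Top tray held in the fingers, centre within 45 mm of the pin's in plan, underside 90 to 190 mm above the bench, level within 0.2 rad, still, touching neither stack nor pin; lower trays flat on the bench within 30 mm of where they were (horizontal distance between top_tray and bench_pin below 0.045 m and height (world z) of top_tray between 0.09 and 0.19 m and angle between top_tray's own z axis and vertical below 0.2 rad and linear speed of top_tray below 0.03 m/s and angular speed of top_tray below 0.3 rad/s and contact force between top_tray and the fingers above 1 N and contact force between top_tray and stack below 0.1 N and contact force between top_tray and bench_pin below 0.1 N and distance of stack from where it was at the start of the episode below 0.03 m and angle between stack's own z axis and vertical below 0.06 rad and height (world z) of stack below 0.01 m); the arm keeps its last pose, push and grip.
It fails at once if the lower trays are lifted, tipped or shoved (raised 10 mm, tilted 0.1 rad or moved 30 mm) (height (world z) of stack above 0.01 m or angle between stack's own z axis and vertical above 0.1 rad or distance of stack from where it was at the start of the episode above 0.03 m).
It fails at once if the tumbler, jar or screwdriver is moved 30 mm (distance of any of tumbler, jar, screwdriver from where it was at the start of the episode above 0.03 m).
It also fails if it takes over 40 s, if anything falls off the work surface, if the arm or the gripper's body presses on something with over 40 N, if the wrist force passes 120 N, or if a joint passes its speed limit or range.

## Working session

There is one attempt and no reset: what is moved stays moved. The work goes in short steps, Python scripts to look and compute and a tool call to move; the robot and the scene stay as the last step left them, time stands still between calls to the robot, and variables do not carry over. Pictures are saved under pics/ and viewed, at most 10 in all, crops included, and the job is handed in when it is done.

Besides the shell and the picture viewer there is one more tool, called after "Request:" as name(argument=value, ...) on one line, values as JSON. servo_tool: Moves the arm, as the interface text tells. Its arguments: {"type":"object","properties":{"motion":{"type":"array"}},"required":["motion"]}

```bash
mkdir -p pics; ls; cat > h.py <<'E'
import numpy as np, cv2, json
from bench import sensors, get_image, camera_params, job_done
def grab(n):
    im,d=get_image(n); cv2.imwrite(f'pics/{n}.png',im[:,:,::-1]); np.savez(f'pics/{n}.npz',im=im,d=d); return im,d
def pts(n,d):
    p=camera_params(n);K=np.array(p['camera_matrix']);R=np.array(p['R']);t=np.array(p['t'])
    v,u=np.mgrid[:d.shape[0],:d.shape[1]]
    c=np.stack([(u-K[0,2])/K[0,0]*d,(v-K[1,2])/K[1,1]*d,d],-1)
    return (c-t)@R   # R^T(c-t)
E
python3 - <<'E'
from h import *
for n in ('scene','top'):
    grab(n); p=camera_params(n); print(n,np.round(-np.array(p['R']).T@np.array(p['t'])))
s=sensors.read_state(); print(s)
E
```

```text
pics
scene [1457.  197.  900.]
top [ 428.   81. 1116.]
{'clock': 0.1, 'joints': array([-1.05039029e+00,  3.85498014e-01,  6.77477539e-03, -4.20030971e-04,
       -1.19399716e+00, -2.58580455e-01]), 'joint_vel': array([-0.00028298, -0.00153275,  0.00298634,  0.00154631,  0.00036679,
        0.00065443]), 'joint_efforts': array([-7.18778210e-04, -3.93318272e+01,  1.88929188e+01,  4.19799015e+00,
       -2.57335603e-03,  2.59246235e-06]), 'position': array([ 161.64812034, -603.20363728,  230.32691781]), 'ee_rot': array([-1.30462314e-01,  9.91452783e-01,  9.64106770e-04, -1.84717478e-04]), 'contact_force': array([ 0.22527295, -0.53203933, -0.08296779]), 'wrist_torque': array([ 0.01388863, -0.02629556,  0.01766389]), 'grasp_force': 0.0, 'gripper_width': 85.63348358615669}
```

View pics/top.png

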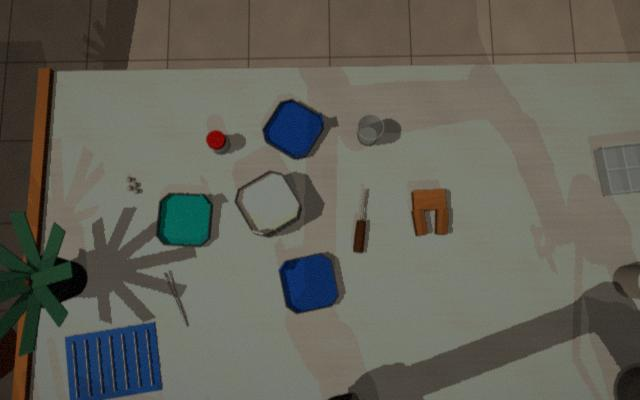

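View pics/scene.png

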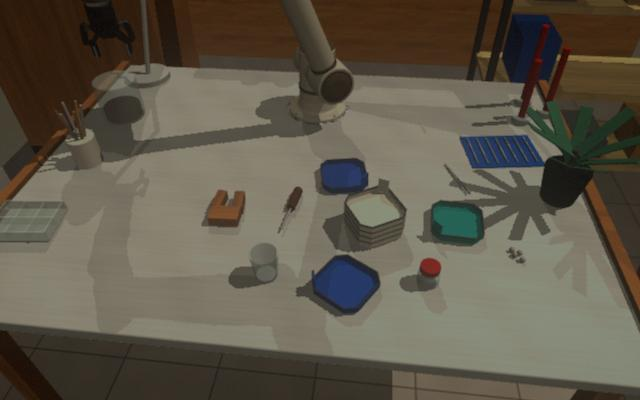

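The white tray stack is at top (268,203) / scene (375,213), with a tab near scene (384,186). The look-alikes are blue at top (293,129) and (310,283), and turquoise at (185,219). Only the white one fits the description. The pin is at top (430,212). Next I'll crop to confirm and measure.

```bash
python3 - <<'E'
from h import *
a=cv2.imread('pics/top.png')[150:260,210:320]; b=cv2.imread('pics/scene.png')[165:255,325:425]
cv2.imwrite('pics/crop.png',np.hstack([cv2.convertScaleAbs(cv2.resize(a,(400,400),interpolation=2),alpha=1.5),cv2.convertScaleAbs(cv2.resize(b,(400,400),interpolation=2),alpha=1.5)]))
for n in('top','scene'):
    d=np.load(f'pics/{n}.npz')['d']; P=pts(n,d); Z=P[...,2]
    print(n)
    def rep(l,m):
        q=P[m]; 
        if len(q): print(l,len(q),'med',q.mean(0).round(1),'min',q.min(0).round(1),'max',q.max(0).round(1))
    u0=(slice(150,260),slice(210,320)) if n=='top' else (slice(165,255),slice(325,425))
    M=np.zeros(Z.shape,bool);M[u0]=1;M&=d>0
    rep('tab',M&(Z>88)&(Z<125))
    rep('rim',M&(Z>74)&(Z<86)); rep('floor',M&(Z>60)&(Z<69))
    M=np.zeros(Z.shape,bool)
    if n=='top': M[180:245,400:460]=1
    else: M[180:235,200:255]=1
    rep('pin',M&(Z>22)&(Z<40)&(d>0))
    if n=='top':
        q=P[M&(Z>22)&(Z<40)][:,:2].astype(np.float32); print(cv2.minAreaRect(q))
        M=np.zeros(Z.shape,bool);M[u0]=1
        q=P[M&(Z>70)&(Z<90)][:,:2].astype(np.float32); print('rim',cv2.minAreaRect(q))
        for k,(r,c) in {'blue2':(283,310),'blue1':(129,293)}.items(): print(k,P[r,c].round())
    # objs
    if n=='top':
      for k,(sl) in {'tumb':(slice(105,150),slice(350,392)),'jar':(slice(125,155),slice(203,232)),'blue2':(slice(240,325),slice(265,355))}.items():
        M=np.zeros(Z.shape,bool);M[sl]=1; rep(k,M&(Z>12)&(Z<120))
E
```

```text
top
tab 34 med [502.2 235.1 108.3] min [497.5 222.7  88.5] max [506.7 249.3 115.1]
rim 315 med [579.2 218.6  80.9] min [496.8 140.7  74.3] max [651.6 294.8  85.9]
floor 2426 med [575.  218.9  65.5] min [497.8 141.7  60.1] max [649.4 293.   69. ]
pin 1245 med [ 558.3 -174.9   30.7] min [ 497.8 -217.6   22. ] max [ 611.1 -133.    37.3]
((554.4526977539062, -175.38250732421875), (111.8476791381836, 84.73890686035156), 1.3135069608688354)
rim ((574.5048217773438, 218.15664672851562), (131.67745971679688, 130.92042541503906), 30.71938133239746)
blue2 [385. 121.  14.]
blue1 [775. 162.  11.]
tumb 536 med [761.1 -30.1  55.9] min [722.8 -60.3  12. ] max [789.5   5.   87. ]
jar 430 med [731.5 345.4  51.1] min [710.8 323.4  13.3] max [758.3 373.2  65.7]
blue2 1345 med [386.1 124.9  17.3] min [313.4  12.1  12. ] max [488.4 195.8  60.1]
scene
tab 79 med [507.2 236.2  99.8] min [500.1 222.6  88.2] max [512.2 249.6 112.3]
rim 331 med [576.7 219.9  78.2] min [498.7 140.5  74. ] max [655.  296.   85.8]
floor 1577 med [574.7 217.9  63.6] min [499.  141.6  60. ] max [656.5 295.2  69. ]
pin 760 med [ 567.5 -174.8   28. ] min [ 497.  -219.8   22. ] max [ 616.6 -133.6   33.6]
```

View pics/crop.png

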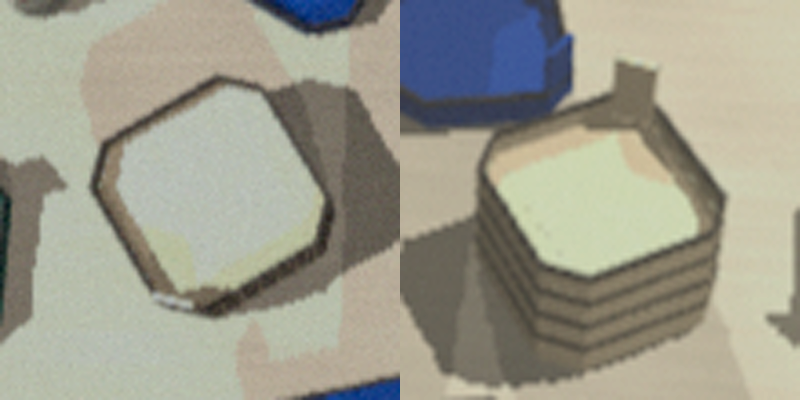

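Request:
servo_tool(motion=[{"travel": [-0.13, 0.08, 0], "rot": [0, 0, 0], "hand": 1}, {"travel": [-0.13, 0.08, 0], "rot": [0, 0, 0], "hand": 1}, {"travel": [-0.13, 0.08, 0], "rot": [0, 0, 0], "hand": 1}, {"travel": [-0.13, 0.08, 0], "rot": [0, 0, 0], "hand": 1}, {"travel": [-0.13, 0.08, 0], "rot": [0, 0, 0], "hand": 1}, {"travel": [-0.13, 0.08, 0], "rot": [0, 0, 0], "hand": 1}, {"travel": [-0.13, 0.08, 0], "rot": [0, 0, 0], "hand": 1}, {"travel": [-0.13, 0.08, 0], "rot": [0, 0, 0], "hand": 1}, {"travel": [-0.13, 0.08, 0], "rot": [0, 0, 0], "hand": 1}, {"travel": [-0.13, 0.08, 0], "rot": [0, 0, 0], "hand": 1}])

```text
clock: 0.93
position: [424.7, -324.6, 231.1]
ee_rot: [-0.131, 0.991, 0.0, -0.0]
contact_force: [-0.6, -0.5, -1.0]
gripper_width: 85.4
grasp_force: 0.0
```

Request:
servo_tool(motion=[{"travel": [0, 0, 0], "rot": [0, 0, -0.0187], "hand": 1}, {"travel": [0, 0, 0], "rot": [0, 0, -0.0187], "hand": 1}, {"travel": [0, 0, 0], "rot": [0, 0, -0.0187], "hand": 1}, {"travel": [0, 0, 0], "rot": [0, 0, -0.0187], "hand": 1}, {"travel": [0, 0, 0], "rot": [0, 0, -0.0187], "hand": 1}, {"travel": [0, 0, 0], "rot": [0, 0, -0.0187], "hand": 1}, {"travel": [0, 0, 0], "rot": [0, 0, -0.0187], "hand": 1}, {"travel": [0, 0, 0], "rot": [0, 0, -0.0187], "hand": 1}, {"travel": [0, 0, 0], "rot": [0, 0, -0.0187], "hand": 1}, {"travel": [0, 0, 0], "rot": [0, 0, 0], "hand": 1}])

```text
clock: 1.77
position: [423.7, -326.2, 230.9]
ee_rot: [-0.614, 0.79, 0.0, -0.0]
contact_force: [0.6, -0.1, -0.4]
gripper_width: 85.2
grasp_force: 0.0
```

```bash
cat >> h.py <<'E'
from scipy.spatial.transform import Rotation as Ro
def to(target):
    s=sensors.read_state(); R=Ro.from_quat(s['ee_rot']); d=R.inv().apply(np.array(target)-s['position'])
    print('t',s['clock'],'pos',s['position'].round(1),'F',s['contact_force'].round(1),'y',R.as_matrix()[:,1].round(3),'z',R.as_matrix()[:,2].round(3),'w',s['gripper_width'],'g',s['grasp_force'],'j6',s['joints'][5])
    print('tool shift mm',d.round(1),'units',(d/250).round(4))
E
python3 -c "
from h import *
to([503,236.5,230])"
```

```text
t 1.7667 pos [ 423.7 -326.2  230.9] F [ 0.6 -0.1 -0.4] y [-0.969  0.247  0.001] z [-0.001  0.001 -1.   ] w 85.23629438323239 g 0.0 j6 0.10317757068845072
tool shift mm [-564.8   62.2    1.1] units [-2.2594  0.2487  0.0044]
```

Request:
servo_tool(motion=[{"travel": [-0.15, 0.0166, 0], "rot": [0, 0, 0], "hand": 1}, {"travel": [-0.15, 0.0166, 0], "rot": [0, 0, 0], "hand": 1}, {"travel": [-0.15, 0.0166, 0], "rot": [0, 0, 0], "hand": 1}, {"travel": [-0.15, 0.0166, 0], "rot": [0, 0, 0], "hand": 1}, {"travel": [-0.15, 0.0166, 0], "rot": [0, 0, 0], "hand": 1}, {"travel": [-0.15, 0.0166, 0], "rot": [0, 0, 0], "hand": 1}, {"travel": [-0.15, 0.0166, 0], "rot": [0, 0, 0], "hand": 1}, {"travel": [-0.15, 0.0166, 0], "rot": [0, 0, 0], "hand": 1}, {"travel": [-0.15, 0.0166, 0], "rot": [0, 0, 0], "hand": 1}, {"travel": [-0.15, 0.0166, 0], "rot": [0, 0, 0], "hand": 1}])

```text
clock: 2.6
position: [476.7, 49.0, 231.4]
ee_rot: [-0.612, 0.791, 0.0, 0.0]
contact_force: [1.0, -0.3, -0.7]
gripper_width: 85.4
grasp_force: 0.0
```

Request:
servo_tool(motion=[{"travel": [-0.15, 0.0166, 0], "rot": [0, 0, 0], "hand": 1}, {"travel": [-0.15, 0.0166, 0], "rot": [0, 0, 0], "hand": 1}, {"travel": [-0.15, 0.0166, 0], "rot": [0, 0, 0], "hand": 1}, {"travel": [-0.15, 0.0166, 0], "rot": [0, 0, 0], "hand": 1}, {"travel": [-0.15, 0.0166, 0], "rot": [0, 0, 0], "hand": 1}, {"travel": [0, 0, 0], "rot": [0, 0, 0], "hand": 1}, {"travel": [0, 0, 0], "rot": [0, 0, 0], "hand": 1}, {"travel": [0, 0, 0], "rot": [0, 0, 0], "hand": 1}])

```text
clock: 3.27
position: [503.2, 233.7, 230.8]
ee_rot: [-0.612, 0.791, 0.0, -0.001]
contact_force: [-0.7, -0.2, 0.2]
gripper_width: 85.2
grasp_force: 0.0
```

```bash
python3 -c "
from h import *
to([503,236.5,230])
s=sensors.read_state(); p=camera_params('wrist'); im,d=grab('wrist')
M=np.array(p['mount']); K=np.array(p['camera_matrix']); print(M.round(2))
v,u=np.mgrid[:400,:640]
c=np.stack([(u-K[0,2])/K[0,0]*d,(v-K[1,2])/K[1,1]*d,d],-1)
R=Ro.from_quat(s['ee_rot']).as_matrix()
P=(c@M[:3,:3].T+M[:3,3])@R.T+s['position']; np.save('pics/wP.npy',P)
near=(d>0)&(abs(P[...,0]-503)<25)&(abs(P[...,1]-236)<30)
for lo,hi in ((104,116),(88,104)):
    m=near&(P[...,2]>lo)&(P[...,2]<hi); q=P[m]
    if len(q): print(lo,len(q),np.median(q,0).round(1),q.min(0).round(1),q.max(0).round(1),cv2.minAreaRect(q[:,:2].astype(np.float32)), u[m].mean(),v[m].mean())
"
```

```text
t 3.2667 pos [503.2 233.7 230.8] F [-0.7 -0.2  0.2] y [-0.968  0.25   0.001] z [-0.001 -0.001 -1.   ] w 85.17927899161896 g 0.0 j6 -0.9797407446743832
tool shift mm [-2.7  0.9  0.8] units [-0.0108  0.0035  0.003 ]
[[  -0.     -0.96   -0.28   72.25]
 [   1.     -0.      0.      0.29]
 [  -0.     -0.28    0.96 -142.24]
 [   0.      0.      0.      1.  ]]
104 151 [502.2 234.9 109.5] [497.1 221.6 104. ] [507.6 249.7 111. ] ((502.40203857421875, 235.56822204589844), (28.453262329101562, 3.8073713779449463), 75.6171875) 322.0 193.39735099337747
88 18 [498.8 222.1  94.8] [496.9 221.6  88.1] [500.8 223.  102.3] ((498.841796875, 222.1530303955078), (0.5970603823661804, 3.962805986404419), 74.08967590332031) 322.05555555555554 176.33333333333334
```

View pics/wrist.png

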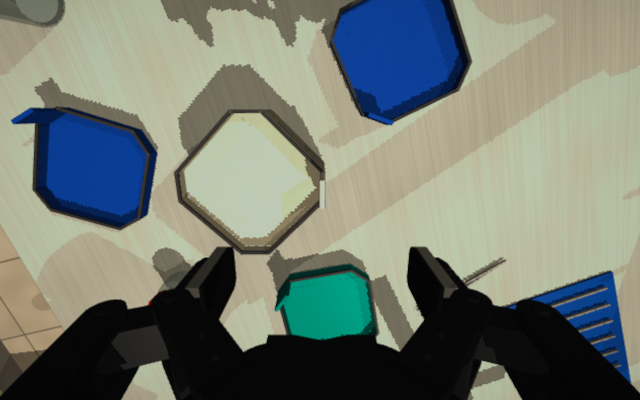

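The wrist view shows the tab at (322,193), midway between the fingers at (502.4, 235.6, 110), where the geometry puts it. Next I'll descend.

Request:
servo_tool(motion=[{"travel": [-0.006, 0.005, 0.12], "rot": [0, 0, 0], "hand": 1}, {"travel": [0, 0, 0.12], "rot": [0, 0, 0], "hand": 1}, {"travel": [0, 0, 0.12], "rot": [0, 0, 0], "hand": 1}, {"travel": [0, 0, 0.12], "rot": [0, 0, 0], "hand": 1}, {"travel": [0, 0, 0.06], "rot": [0, 0, 0], "hand": 1}, {"travel": [0, 0, 0.06], "rot": [0, 0, 0], "hand": 1}, {"travel": [0, 0, 0], "rot": [0, 0, 0], "hand": 1}, {"travel": [0, 0, 0], "rot": [0, 0, 0], "hand": 0.5}, {"travel": [0, 0, 0], "rot": [0, 0, 0], "hand": 0.4}])

```text
clock: 4.07
position: [503.6, 235.4, 82.6]
ee_rot: [-0.612, 0.791, -0.0, 0.001]
contact_force: [0.0, 0.2, -0.4]
gripper_width: 63.6
grasp_force: 0.0
```

```bash
python3 -c "
from h import *
to([502.4,235.6,80])"
```

```text
t 4.0667 pos [503.6 235.4  82.6] F [ 0.   0.2 -0.4] y [-0.968  0.25  -0.001] z [ 0.002  0.001 -1.   ] w 63.62274132913598 g 0.0 j6 -0.9821027538434008
tool shift mm [0.1 1.2 2.6] units [0.0004 0.0049 0.0105]
```

Request:
servo_tool(motion=[{"travel": [0, 0.004, 0.008], "rot": [0, 0, 0], "hand": 0.2}, {"travel": [0, 0, 0], "rot": [0, 0, 0], "hand": 0.1}, {"travel": [0, 0, 0], "rot": [0, 0, 0], "hand": 0}, {"travel": [0, 0, 0], "rot": [0, 0, 0], "hand": 0}, {"travel": [0, 0, 0], "rot": [0, 0, 0], "hand": 0}, {"travel": [0, 0, 0], "rot": [0, 0, 0], "hand": 0}, {"travel": [0, 0, 0], "rot": [0, 0, 0], "hand": 0}, {"travel": [0, 0, 0], "rot": [0, 0, 0], "hand": 0}, {"travel": [0, 0, 0], "rot": [0, 0, 0], "hand": 0}, {"travel": [0, 0, 0], "rot": [0, 0, 0], "hand": 0}])

```text
clock: 4.9
position: [502.2, 236.1, 79.9]
ee_rot: [-0.613, 0.79, -0.0, 0.0]
contact_force: [-1.8, -0.3, 6.4]
gripper_width: 3.8
grasp_force: 59.6
```

```bash
python3 -c "
from h import *
to([502.4,235.6,80])
# peel rows: rotate about far corner; tool frame at start: x=-tray y, y=-tray x, z=-z
r=np.array([-148,0,80-62.])
T=lambda th: (Ro.from_rotvec([0,th,0]).apply(r), Ro.from_rotvec([0,th,0]))
B=Ro.from_matrix(np.array([[0,-1,0],[-1,0,0],[0,0,-1]]).T)
for a,b in ((0,.02),(.02,.04),(.04,.06),(.06,.08),(.08,.1),(.1,.12)):
    d=T(b)[0]-T(a)[0]; print(a,((T(a)[1]*B).inv().apply(d)/250).round(4))
print(.02/2/np.pi)
"
```

```text
t 4.9 pos [502.2 236.1  79.9] F [-1.8 -0.3  6.4] y [-0.969  0.249 -0.001] z [ 0.001  0.    -1.   ] w 3.824667709092754 g 59.617493748664856 j6 -0.9833725098298245
tool shift mm [ 0.4 -0.4 -0.1] units [ 0.0018 -0.0015 -0.0005]
0 [ 0.     -0.0016 -0.0118]
0.02 [ 0.     -0.0016 -0.0118]
0.04 [ 0.     -0.0016 -0.0118]
0.06 [ 0.     -0.0016 -0.0118]
0.08 [ 0.     -0.0016 -0.0118]
0.1 [ 0.     -0.0016 -0.0118]
0.003183098861837907
```

Request:
servo_tool(motion=[{"travel": [0, -0.0008, -0.0059], "rot": [-0.0016, 0, 0], "hand": 0}, {"travel": [0, -0.0008, -0.0059], "rot": [-0.0016, 0, 0], "hand": 0}, {"travel": [0, -0.0008, -0.0059], "rot": [-0.0016, 0, 0], "hand": 0}, {"travel": [0, -0.0008, -0.0059], "rot": [-0.0016, 0, 0], "hand": 0}, {"travel": [0, -0.0008, -0.0059], "rot": [-0.0016, 0, 0], "hand": 0}, {"travel": [0, -0.0008, -0.0059], "rot": [-0.0016, 0, 0], "hand": 0}, {"travel": [0, -0.0008, -0.0059], "rot": [-0.0016, 0, 0], "hand": 0}, {"travel": [0, -0.0008, -0.0059], "rot": [-0.0016, 0, 0], "hand": 0}, {"travel": [0, -0.0008, -0.0059], "rot": [-0.0016, 0, 0], "hand": 0}, {"travel": [0, -0.0008, -0.0059], "rot": [-0.0016, 0, 0], "hand": 0}])

```text
clock: 5.73
position: [504.2, 235.3, 94.1]
ee_rot: [-0.612, 0.789, 0.04, -0.031]
contact_force: [-2.8, 1.8, 2.3]
gripper_width: 4.2
grasp_force: 59.0
```

Request:
servo_tool(motion=[{"travel": [0, 0, 0], "rot": [0, 0, 0], "hand": 0}, {"travel": [0, 0, 0], "rot": [0, 0, 0], "hand": 0}])

```text
clock: 5.9
position: [504.6, 235.1, 94.2]
ee_rot: [-0.612, 0.789, 0.04, -0.031]
contact_force: [-2.0, 1.1, 2.8]
gripper_width: 4.4
grasp_force: 59.3
```

```bash
python3 -c "
from h import *
to([502.2,236.1,94])
im,d=grab('scene'); P=pts('scene',d); np.save('pics/sP.npy',P)
b=cv2.imread('pics/scene.png')[155:265,315:435]
cv2.imwrite('pics/crop2.png',cv2.convertScaleAbs(cv2.resize(b,(654,600),interpolation=2),alpha=1.5))
"
```

```text
t 5.9 pos [504.6 235.1  94.2] F [-2.   1.1  2.8] y [-0.964  0.248  0.1  ] z [-0.097  0.025 -0.995] w 4.364398530508462 g 59.268096685409546 j6 -0.8717655295822369
tool shift mm [-0.3  2.5  0.4] units [-0.0013  0.0101  0.0017]
```

View pics/crop2.png

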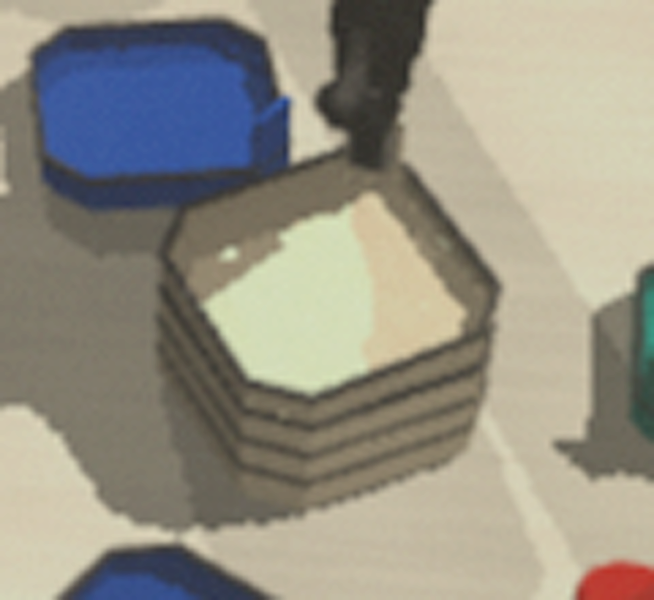

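The crop shows the top tray tipped up at the tab (370,150) with its near corner (300,400) still down, and the stack looks flat. I'll check the tilt with numbers.

```bash
python3 -c "
from h import *
z=np.load('pics/scene.npz'); P=np.load('pics/sP.npy'); im=z['im'].astype(int)
a=np.deg2rad(-14.4);X=np.array([np.cos(a),np.sin(a)]);Y=np.array([-X[1],X[0]])
q=P[...,:2]-[574.3,217.5]; x=q@X;y=q@Y
m=(abs(x)+abs(y)<55)&(P[...,2]>50)&(P[...,2]<90)
A=np.c_[x[m],y[m],np.ones(m.sum())]; c=np.linalg.lstsq(A,P[m][:,2],rcond=None)[0]; print(m.sum(),c, 'ledge far',c@[74,0,1]-2.5,'ledge tab',c@[-74,0,1]-2.5)
"
```

```text
720 [-9.68124452e-02 -7.83680391e-04  7.07148847e+01] ledge far 61.050763750814276 ledge tab 75.37900564644792
```

Request:
servo_tool(motion=[{"travel": [0, -0.0008, -0.0059], "rot": [-0.0016, 0, 0], "hand": 0}, {"travel": [0, -0.0008, -0.0059], "rot": [-0.0016, 0, 0], "hand": 0}, {"travel": [0, -0.0008, -0.0059], "rot": [-0.0016, 0, 0], "hand": 0}, {"travel": [0, -0.0008, -0.0059], "rot": [-0.0016, 0, 0], "hand": 0}, {"travel": [0, 0.0008, -0.006], "rot": [0, 0, 0], "hand": 0}, {"travel": [0, 0.0008, -0.006], "rot": [0, 0, 0], "hand": 0}, {"travel": [0, 0.0008, -0.006], "rot": [0, 0, 0], "hand": 0}, {"travel": [0, 0.0008, -0.006], "rot": [0, 0, 0], "hand": 0}, {"travel": [0, 0.0008, -0.006], "rot": [0, 0, 0], "hand": 0}, {"travel": [0, 0.0008, -0.006], "rot": [0, 0, 0], "hand": 0}])

```text
clock: 6.78
position: [505.8, 234.8, 108.7]
ee_rot: [-0.611, 0.788, 0.056, -0.043]
contact_force: [0.9, -0.2, -1.2]
gripper_width: 4.2
grasp_force: 58.6
```

Request:
servo_tool(motion=[{"travel": [0, 0.0017, -0.012], "rot": [0, 0, 0], "hand": 0}, {"travel": [0, 0.0017, -0.012], "rot": [0, 0, 0], "hand": 0}, {"travel": [0, 0.0017, -0.012], "rot": [0, 0, 0], "hand": 0}, {"travel": [0, 0.0017, -0.012], "rot": [0, 0, 0], "hand": 0}, {"travel": [0, 0.0028, -0.02], "rot": [0, 0, 0], "hand": 0}, {"travel": [0, 0.0028, -0.02], "rot": [0, 0, 0], "hand": 0}, {"travel": [0, 0.0028, -0.02], "rot": [0, 0, 0], "hand": 0}, {"travel": [0, 0, 0], "rot": [0, 0, 0], "hand": 0}])

```text
clock: 7.45
position: [506.7, 235.3, 137.6]
ee_rot: [-0.612, 0.788, 0.055, -0.042]
contact_force: [-0.3, 0.1, -1.3]
gripper_width: 4.0
grasp_force: 58.8
```

```bash
python3 -c "
from h import *
to([502.2,236.1,180])
im,d=grab('scene')
b=cv2.imread('pics/scene.png')[115:265,290:460]
cv2.imwrite('pics/crop3.png',cv2.convertScaleAbs(cv2.resize(b,(680,600),interpolation=2),alpha=1.5))
"
```

```text
t 7.45 pos [506.7 235.3 137.6] F [-0.3  0.1 -1.3] y [-0.959  0.246  0.138] z [-0.133  0.036 -0.99 ] w 4.034055173907151 g 58.78218948841095 j6 -0.8489812647265693
tool shift mm [  0.2  10.4 -41.4] units [ 0.001   0.0416 -0.1654]
```

View pics/crop3.png

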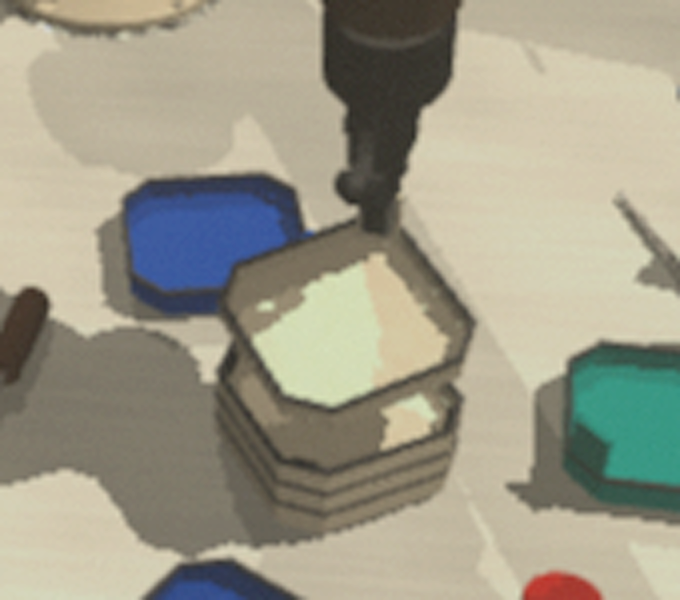

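The crop shows the tray clear of the stack (far corner at (330,405)) and the lower three trays still standing flat. The wrist carries about 1.3 N, close to the tray's weight. Now I'll raise it and level it.

Request:
servo_tool(motion=[{"travel": [0, 0.006, -0.045], "rot": [0, 0, 0], "hand": 0}, {"travel": [0, 0.006, -0.045], "rot": [0, 0, 0], "hand": 0}, {"travel": [0, 0, 0], "rot": [0.0055, 0, 0], "hand": 0}, {"travel": [0, 0, 0], "rot": [0.0055, 0, 0], "hand": 0}, {"travel": [0, 0, 0], "rot": [0.0055, 0, 0], "hand": 0}, {"travel": [0, 0, 0], "rot": [0.0055, 0, 0], "hand": 0}, {"travel": [0, 0, 0], "rot": [0, 0, 0], "hand": 0}])

```text
clock: 8.08
position: [505.3, 234.8, 159.9]
ee_rot: [-0.613, 0.79, 0.001, -0.0]
contact_force: [-1.5, 0.2, -2.1]
gripper_width: 3.5
grasp_force: 58.8
```

```bash
python3 -c "
from h import *
# tray centre offset from TCP = measured start centre(574.3,217.5)-TCP at grasp(502.2,236.1)
to([555.5-72.1,-175.2+18.6,160])"
```

```text
t 8.0833 pos [505.3 234.8 159.9] F [-1.5  0.2 -2.1] y [-0.969  0.248  0.001] z [-0.001  0.001 -1.   ] w 3.45301196275738 g 58.771119117736816 j6 -0.9745403527536368
tool shift mm [ 3.847e+02 -7.570e+01 -3.000e-01] units [ 1.5387e+00 -3.0290e-01 -1.1000e-03]
```

Request:
servo_tool(motion=[{"travel": [0.04, -0.008, 0], "rot": [0, 0, 0], "hand": 0}, {"travel": [0.07, -0.014, 0], "rot": [0, 0, 0], "hand": 0}, {"travel": [0.1, -0.02, 0], "rot": [0, 0, 0], "hand": 0}, {"travel": [0.1, -0.02, 0], "rot": [0, 0, 0], "hand": 0}, {"travel": [0.1, -0.02, 0], "rot": [0, 0, 0], "hand": 0}, {"travel": [0.1, -0.02, 0], "rot": [0, 0, 0], "hand": 0}, {"travel": [0.1, -0.02, 0], "rot": [0, 0, 0], "hand": 0}, {"travel": [0.1, -0.02, 0], "rot": [0, 0, 0], "hand": 0}, {"travel": [0.1, -0.02, 0], "rot": [0, 0, 0], "hand": 0}, {"travel": [0.1, -0.02, 0], "rot": [0, 0, 0], "hand": 0}])

```text
clock: 8.92
position: [492.9, 0.4, 159.0]
ee_rot: [-0.612, 0.791, 0.001, -0.001]
contact_force: [0.5, -0.3, -1.6]
gripper_width: 4.0
grasp_force: 58.9
```

Request:
servo_tool(motion=[{"travel": [0.1, -0.02, 0], "rot": [0, 0, 0], "hand": 0}, {"travel": [0.1, -0.02, 0], "rot": [0, 0, 0], "hand": 0}, {"travel": [0.1, -0.02, 0], "rot": [0, 0, 0], "hand": 0}, {"travel": [0.1, -0.02, 0], "rot": [0, 0, 0], "hand": 0}, {"travel": [0.1, -0.02, 0], "rot": [0, 0, 0], "hand": 0}, {"travel": [0.07, -0.014, 0], "rot": [0, 0, 0], "hand": 0}, {"travel": [0.04, -0.008, 0], "rot": [0, 0, 0], "hand": 0}, {"travel": [0, 0, 0], "rot": [0, 0, 0], "hand": 0}, {"travel": [0, 0, 0], "rot": [0, 0, 0], "hand": 0}, {"travel": [0, 0, 0], "rot": [0, 0, 0], "hand": 0}])

```text
clock: 9.75
position: [484.9, -152.1, 158.6]
ee_rot: [-0.613, 0.79, 0.001, -0.001]
contact_force: [-0.1, -0.7, -1.4]
gripper_width: 4.2
grasp_force: 58.8
```

```bash
python3 -c "
from h import *
to([483.4,-156.6,160])
im,d=grab('scene'); P=pts('scene',d)
a=np.deg2rad(-14.4);X=np.array([np.cos(a),np.sin(a)]);Y=np.array([-X[1],X[0]])
q=P[...,:2]-[555.5,-175.2]; x=q@X;y=q@Y
m=(abs(x)+abs(y)<85)&(P[...,2]>110)&(P[...,2]<175)&(x>-60)
r=P[m]; print(len(r),cv2.minAreaRect(r[:,:2].astype(np.float32)))
m&=(abs(x)+abs(y)<55)
print(np.linalg.lstsq(np.c_[x[m],y[m],np.ones(m.sum())],P[m][:,2],rcond=None)[0])
im,d=grab('top'); P=pts('top',d)
s=np.zeros(d.shape,bool); s[150:260,210:320]=1; r=P[s&(P[...,2]>35)&(P[...,2]<75)]; print('stack',cv2.minAreaRect(r[:,:2].astype(np.float32)))
b=cv2.imread('pics/scene.png')[80:330,130:500]
cv2.imwrite('pics/crop4.png',cv2.convertScaleAbs(cv2.resize(b,(740,500),interpolation=2),alpha=1.5))
"
```

```text
t 9.75 pos [ 484.9 -152.1  158.6] F [-0.1 -0.7 -1.4] y [-0.968  0.249  0.003] z [-0.003  0.001 -1.   ] w 4.188602860296951 g 58.84667694568634 j6 -0.26644808028028666
tool shift mm [ 4.8  0.4 -1.4] units [ 0.0191  0.0015 -0.0056]
1379 ((555.4444580078125, -175.22462463378906), (120.04339599609375, 120.08036804199219), 30.570709228515625)
[ 8.96526954e-04 -2.73680958e-03  1.41316947e+02]
stack ((628.292236328125, 249.69801330566406), (256.7584533691406, 130.91827392578125), 30.31374740600586)
```

View pics/crop4.png

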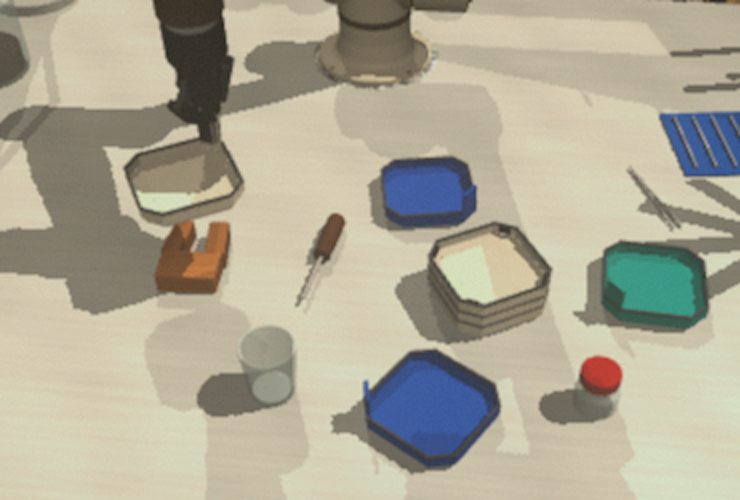

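The picture shows the tray held level over the pin (185,180), the stack flat at (490,280) and the bystanders untouched. The underside measures about 131 mm, with a tilt near 0. I'll make a small correction, settle and hand in.

Request:
servo_tool(motion=[{"travel": [0.015, 0, 0], "rot": [0, 0, 0], "hand": 0}, {"travel": [0, 0, 0], "rot": [0, 0, 0], "hand": 0}, {"travel": [0, 0, 0], "rot": [0, 0, 0], "hand": 0}, {"travel": [0, 0, 0], "rot": [0, 0, 0], "hand": 0}, {"travel": [0, 0, 0], "rot": [0, 0, 0], "hand": 0}, {"travel": [0, 0, 0], "rot": [0, 0, 0], "hand": 0}, {"travel": [0, 0, 0], "rot": [0, 0, 0], "hand": 0}, {"travel": [0, 0, 0], "rot": [0, 0, 0], "hand": 0}])

```text
clock: 10.52
position: [484.2, -155.7, 158.6]
ee_rot: [-0.613, 0.79, 0.001, -0.001]
contact_force: [-0.5, 0.2, -2.1]
gripper_width: 4.1
grasp_force: 58.8
```

```bash
python3 -c "
from h import *
to([483.4,-156.6,160]); print(job_done())"
```

```text
t 10.5167 pos [ 484.2 -155.7  158.6] F [-0.5  0.2 -2.1] y [-0.969  0.249  0.003] z [-0.002  0.001 -1.   ] w 4.091272779706319 g 58.838472962379456 j6 -0.2590392249302638
tool shift mm [ 1.   0.6 -1.4] units [ 0.0041  0.0024 -0.0057]
the job is handed in; nothing more can be done
None
```

I peeled the top tray off tab corner first and handed the job in at 10.5 s with it held level over the bench pin, underside about 131 mm above the bench; the lower trays look flat and in place, the tumbler, jar and screwdriver look undisturbed, and no verdict was returned.

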